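Put the seasoning pan away in the locking counter drawer

ROBOT

A 6-joint arm with a two-finger parallel gripper is mounted at the origin on the work surface. World frame = base frame: x ahead of the robot, y to its left, z up, the work surface at z = 0. Lengths are in mm, angles in rad, forces in N, time in s.
With the tool pointing down it reaches from about 275 to 750 mm from the base axis. Payload 10.2 kg.
Tool frame: the origin (TCP) lies midway between the tips of the shut fingers; the grasp point (between the pads) lies 19 mm behind it; z points along the fingers, y is the direction in which the jaws open and shut (so a half turn about z gives the same grasp; the last joint's range is limited). The gripper opens to 85 mm and grips with 20 to 120 N. Pads are 22 mm wide; open, the fingers measure 114 mm over their backs; the gripper's body (76 mm by 85 mm) begins 54 mm behind the grasp point. The pads swing forward as they close: fully open they stand 13 mm farther back than shut.
Start: joints at [1.029, 0.313, 1.498, -0, 1.331, -0.223], TCP at [164.562, 498.548, 231.294] pointing down, gripper open.
Joint ranges: [-2.94, 2.94], [-0.97, 2.17], [0.19, 2.56], [-1.23, 4.37], [0.02, 3.11], [-2.88, 2.88]. Speed limits (rad/s): [2.39, 2.39, 3.01, 3.14, 3.14, 3.14].

INTERFACE

Orientations are given as a unit quaternion [w, x, y, z].
In Python, from rig import sense, optics, ctrl gives the robot as it stands.
- The arm moves only by the tool play_rows, never from a script. Its argument "plan" is a list of rows, each a list of 7 numbers: the shift along the world's x, y, z in mm, then the turn, a rotation vector about the world's x, y, z in rad, then the opening, from -1 (shut) to 1 (fully open), so that 0 is half open. A call has 1 to 5 rows; each row shifts and turns the pose as measured when the row begins; what a row does not reach is not made up. A row lasts 1/12 s, in which the tool goes at most 41.7 mm and 7.16 degrees, less where a joint would pass 70% of its speed; a pose out of reach is approached as far as the arm can. A call is refused whole if a number of a shift passes 41.7 or a number of a turn 0.125, either way. A call with a gripper value outside its range is refused whole. The fingers move at their own pace and stop on an object; "grip_force" is the grip in N (left out, the last holds). Time passes only in rows, so rows that do not move let the fingers close. It gives the time, the measured TCP pose, the force and the opening at its end, in the units of the state.
- sense(): the state, without advancing time (a new reading comes with each control period).
- optics.capture(name): name is "side" or "top"; returns a dict with "img" (400x640x3 uint8, blue, green, red), "fx", "fy", "cx", "cy" (pixels), "world_to_cam" (4x4, takes a point from world to camera coordinates). Camera axes: x right, y up, looking along -z (the intrinsics and any distortion apply to the point x, -y, -z); pixel columns grow to the right and rows downward; lengths in mm; the calibration is good to about 2 mm. A picture is of the moment at which its call begins. There is no depth.
- ctrl.finish_job(): hands the job in, once; it reports no verdict.
The state is a dict: "time_s": time; "joints": joint angles; "dq": joint speeds; "tau": joint torques, N m; "eef_pos": TCP position; "ee_rot": TCP orientation; "force": force on the tool from outside, world axes, zero at the start; "wrist_torque": the same for the moment, N m; "grip_width": opening from 0.0 (shut) to 1.0 (fully open).
Only numpy, scipy, OpenCV 4.12 (cv2) and the standard library are available. Lean on these libraries where they do the work, as an engineer would, in place of code of your own. Each camera call takes 0.05 s, during which the arm holds its last target. There are 200 camera calls.

TASK

Pull the drawer of the counter unit out until it locks open, lift the rectangular lidded pan by its handle and set it down flat, not dropped, in the drawer's tray, then press the release key on top of the unit so that the drawer goes fully home with the pan inside. Keep the pan upright all the time and leave the other things on the counter where they are.

Things in the scene. Friction and masses are not known exactly. Their poses are not given: they have to be found in the camera images.
- drawer_unit: Fixed steel counter unit, 240 deep (x) x 300 wide (y) x 150 high mm, turned up to 0.25 rad. Origin: centre of its underside; z up; its front, x = -120 mm, faces the robot. The drawer's bay spans y = -135 to +75 mm; the rest, to y = +150, is a solid column with the release key on top. A fixed stack of wooden plates, 80 mm high, stands on its top, x above -12 mm.
- tray (a joint): Drawer travel, m: 0 home, grows as it is pulled along the unit's -x. Locks at about 0.164, hard stop at 0.171: pull to the stop, let go, and it settles back on the lock. Telescopic slides with a closing spring (4 N home, 5.3 N out), damping (45 N per m/s) and a few N of drag: let go unlocked, it runs home by itself within 4 s.
- tray_floor (a point): Centre of the drawer tray's flat floor (upper face), 30 mm above the counter, axes as the unit's; moves with the drawer. Inside, x -93 to +90 mm and y -90 to +90 mm of it; side and rear walls rise 30 mm above the floor, the front panel (8 thick) 106 mm. Locked out, the floor from x = -93 to +70 mm lies clear of the unit's roof, whose underside is 108 mm above the floor.
- tray_handle (a point): Centre of the drawer's handle: a dark round bar 12 mm thick, 110 mm long, level, along the unit's y, 120 mm above the counter (30 mm below the unit's top), its axis 45 mm in front of the drawer's front panel. Can be pinched across or hooked from above. Moves with the drawer.
- release (a joint): Height of the sprung release key, m: 0.008 popped up (drawer locked out), 0 while the drawer is home or between (its rail holds the key down), -0.003 at its stop. Pressing takes up to about 9 N (the loaded latch rubs; a half-pressed key may stay there). Pressed to 0 or below, it frees the locked drawer, which runs home by itself; let the key go once the drawer is moving.
- release_top (a point): Centre of the flat top of the release key: black, 36 x 40 mm (x, y), on the unit's column at x = -92, y = +112 mm of the unit. Its top is 156 mm above the counter when held down by the drawer, 164 mm when popped up. Pressed straight down.
- pan: Rectangular steel pan with a closed flat lid, loose, 0.25 to 0.5 kg. Lid 106 (x) x 90 (y) mm, top 48 mm above the underside. A straight bar handle 10 mm thick, 60 mm long, runs along the pan's x over its middle, axis 76 mm above the underside. Origin: centre of its underside; z up.
- canister: Bystander: round steel canister with the same kind of handle, lid 94 mm across, 81 mm high. Origin: centre of its underside. It and the pan stand to the robot's left, either one nearer.
- teacup: Bystander: blue ceramic cup, 64 mm across, 65 mm high. Origin: centre of its underside.
- soy_bottle: Bystander: amber glass bottle, 60 mm across, 170 mm high. Origin: centre of its underside.
- bowl: Bystander: white bowl, 120 mm across, 55 mm high, on the far left. Origin: centre of its underside.
- whetstone: Bystander: sharpening stone on a wooden base, 200 x 70 x 34 mm, on the cutting board at the right. Origin: centre of its underside.
- rice_paddle: Bystander: wooden spatula, 210 mm long, on the cutting board at the right.
Mind the look-alikes: they are no part of the job. What is shaped like the pan but orange or yellow is not meant.

How it is judged (in metres and radians):
On the way, in this order (a step that is already met when the one before it is completed fails the run):
1. the drawer is pulled out and locked, its key popped up (value of joint tray above 0.158 m and value of joint release above 0.005 m), for 0.2 s.
2. the pan stands flat on the tray's floor, let go, the drawer still locked out (all of step 1 and contact force between the fingers and pan below 0.3 N and x of pan in the frame of tray_floor between -0.09 and 0.09 m and y of pan in the frame of tray_floor between -0.085 and 0.085 m and z of pan in the frame of tray_floor below 0.006 m and angle between pan's own z axis and vertical below 0.1 rad), for 0.2 s.
3. the release key is pressed down and the drawer is freed, on its way home (value of joint tray between 0.1 and 0.155 m and value of joint release below 0.003 m).
At the end, for the whole second after the job is handed in: The drawer is home (within 5 mm), the pan stands at rest inside its tray, flat on the floor (within 6 mm and 0.1 rad) (value of joint tray below 0.005 m and linear speed of pan below 0.02 m/s and angle between pan's own z axis and vertical below 0.1 rad and x of pan in the frame of tray_floor between -0.09 and 0.09 m and y of pan in the frame of tray_floor between -0.085 and 0.085 m and z of pan in the frame of tray_floor between -0.006 and 0.006 m); the robot touches nothing.
It fails at once if the pan is tipped by more than 0.6 rad (angle between pan's own z axis and vertical above 0.6 rad).
It fails at once if the pan is dropped (falls free from more than about 40 mm) (linear speed of pan above 0.9 m/s and contact force between the fingers and pan below 0.2 N).
It fails at once if another thing on the counter is moved by more than 40 mm (distance of any of canister, teacup, soy_bottle, bowl, whetstone, rice_paddle from where it was at the start of the episode above 0.04 m).
It also fails if it takes over 72 s, if anything falls off the work surface, if the arm or the gripper's body presses on something with over 40 N, if the wrist force passes 120 N, or if a joint passes its speed limit or range.

## Working session

There is one attempt and no reset: what is moved stays moved. The work goes in short steps, Python scripts to look and compute and a tool call to move; the robot and the scene stay as the last step left them, time stands still between calls to the robot, and variables do not carry over. Pictures are saved under pics/ and viewed, about 8 in all and at most 12, crops included, and the job is handed in when it is done.

Besides the shell and the picture viewer there is one more tool, called as name([rows], argument=value, ...), one row to a line, values as JSON. play_rows: Moves the arm, as the interface text tells. Its arguments: {"type":"object","properties":{"plan":{"type":"array"},"grip_force":{"type":"number"}},"required":["plan"]}

```bash
mkdir -p pics
cat > h.py <<'E'
import numpy as np, cv2
from rig import sense, optics, ctrl
def cap(n,f=None):
    d=optics.capture(n)
    if f: cv2.imwrite('pics/'+f,d['img'])
    return d
def proj(d,p):
    p=np.asarray(p,float); T=np.array(d['world_to_cam']); c=T[:3,:3]@p+T[:3,3]
    return np.array([d['cx']+d['fx']*c[0]/-c[2], d['cy']+d['fy']*(-c[1])/-c[2]])
def ray(d,u,v,z):
    "pixel -> world point on plane z"
    T=np.array(d['world_to_cam']);R=T[:3,:3];o=-R.T@T[:3,3]
    r=R.T@np.array([(u-d['cx'])/d['fx'],-(v-d['cy'])/d['fy'],-1.])
    return o+r*(z-o[2])/r[2]
E
python3 - <<'E'
from h import *
for n in('top','side'):
    d=cap(n,n+'0.png'); print(n,[k for k in d],d['fx'],d['fy'],d['cx'],d['cy']);print(np.round(d['world_to_cam'],3))
s=sense();print(s)
E
```

```text
top ['img', 'fx', 'fy', 'cx', 'cy', 'world_to_cam'] 478.6927693510985 478.6927693510985 316.8179678732146 200.53458847893708
[[ 2.000000e-02 -1.000000e+00  8.000000e-03 -4.729600e+01]
 [ 9.980000e-01  2.000000e-02  5.400000e-02 -5.115980e+02]
 [-5.400000e-02  7.000000e-03  9.990000e-01 -1.488954e+03]
 [ 0.000000e+00  0.000000e+00  0.000000e+00  1.000000e+00]]
side ['img', 'fx', 'fy', 'cx', 'cy', 'world_to_cam'] 442.8847301567057 442.8847301567057 321.16680033631934 192.40303285123892
[[-8.970000e-01 -4.420000e-01  3.000000e-03  4.418540e+02]
 [ 2.720000e-01 -5.460000e-01  7.920000e-01 -2.652680e+02]
 [-3.490000e-01  7.120000e-01  6.100000e-01 -1.593626e+03]
 [ 0.000000e+00  0.000000e+00  0.000000e+00  1.000000e+00]]
{'time_s': 0.1, 'joints': array([ 1.02859174e+00,  3.13374541e-01,  1.49832914e+00, -2.38283974e-05,
        1.33101603e+00, -2.23406940e-01]), 'dq': array([ 0.00017501, -0.00020404, -0.00203536,  0.00120788, -0.00075918,
       -0.0006252 ]), 'tau': array([ 2.04238560e-03, -4.12896037e+01, -2.60143429e+01, -2.24256046e-04,
        3.05421381e-03,  2.38727694e-05]), 'eef_pos': array([164.4505808 , 498.34353701, 230.81432449]), 'ee_rot': array([-1.99757017e-04,  1.58721856e-01,  9.87323176e-01, -5.27061366e-04]), 'force': array([-0.62169455,  0.19676099, -0.14542405]), 'wrist_torque': array([-0.01520795, -0.00644283,  0.01392024]), 'grip_width': 0.9972847877746258}
```

View pics/top0.png

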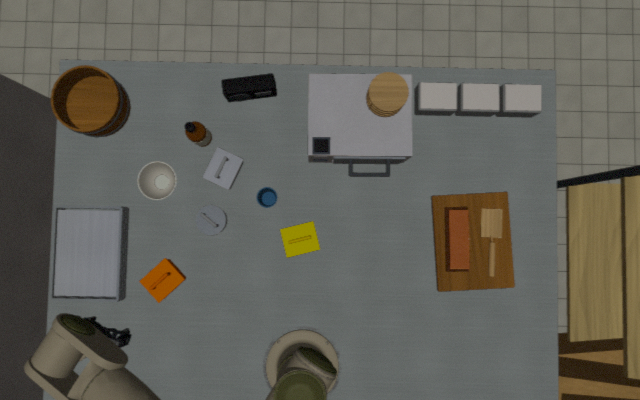

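View pics/side0.png

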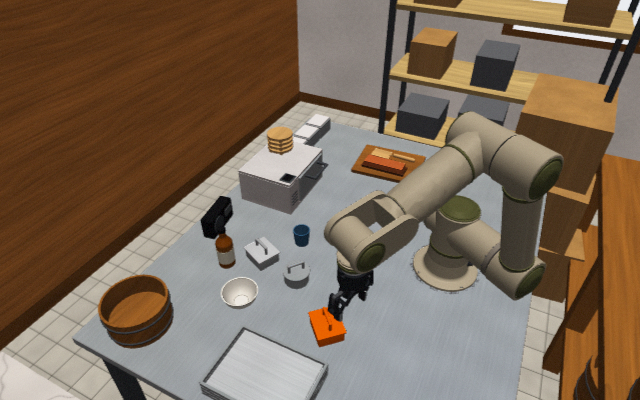

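Top view: the candidates are the grey rectangular pan (223,168), the round canister (212,221), and the orange (163,280) and yellow (300,240) boxes. The grey rectangular one fits the description. The unit is around (360,115), its key at (321,146) and its handle at (370,170). I'll check the choice in a close crop.

Run:
```python
import cv2,numpy as np
a=cv2.imread('pics/top0.png')
p=cv2.resize(a[140:240,180:280],(560,560),interpolation=cv2.INTER_CUBIC)[:, :360]
p=cv2.resize(a[140:240,190:250],(336,560),interpolation=cv2.INTER_CUBIC)
q=cv2.resize(a[65:185,300:420],(456,456),interpolation=cv2.INTER_CUBIC)
c=np.zeros((560,800,3),np.uint8);c[:,:336]=p;c[:456,344:]=q
cv2.imwrite('pics/c1.png',c)
```

```text
(no output)
```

View pics/c1.png

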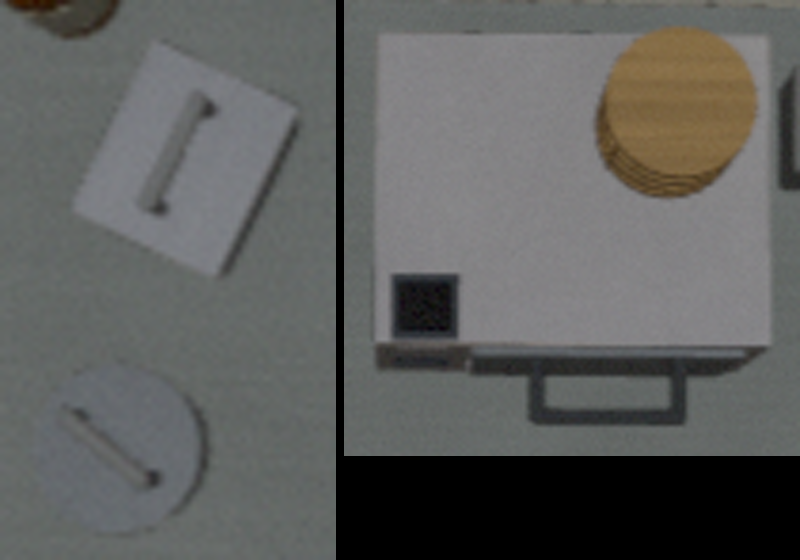

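```bash
cat > m.py <<'E'
from h import *
d=cap('top')
P=lambda u,v,z:ray(d,190+u/5.6,140+v/5.6,z)[:2]
U=lambda u,v,z:ray(d,300+(u-344)/3.8,65+v/3.8,z)[:2]
c=[P(u,v,48) for u,v in((158,40),(298,110),(220,278),(74,208))]
print('pan',np.round(c,0),np.mean(c,0),[np.linalg.norm(c[i]-c[i-1]).round() for i in range(4)])
a,b=P(205,95,76),P(148,212,76);print('handle',a,b,(a+b)/2,np.arctan2(*(a-b)[::-1]))
l=(c[0]-c[3]+c[1]-c[2]);print('yaw',np.arctan2(l[1],l[0]))
r=[U(u,v,150) for u,v in((378,34),(770,36),(771,346),(376,344))]
l=(r[0]-r[1]+r[3]-r[2]);print('unit',np.round(r),np.mean(r,0),np.arctan2(-l[0],l[1]))
print('key',U(426,307,156)); print('bar',U(607,416,120))
yaw=np.arctan2(-l[0],l[1]);R=np.array([[np.cos(yaw),-np.sin(yaw)],[np.sin(yaw),np.cos(yaw)]]);o=np.mean(r,0)
print('pred key',o+R@[-92,112],'bar',o+R@[-173,-30])
E
python3 m.py
```

```text
pan [[669. 270.]
 [632. 192.]
 [539. 232.]
 [575. 313.]] [603.8316343  252.08504061] [np.float64(103.0), np.float64(86.0), np.float64(102.0), np.float64(89.0)]
handle [635.32273628 238.40194369] [571.36688365 267.11637202] [603.34480996 252.75915785] -0.42199924851793824
yaw -0.418147417319733
unit [[ 872.   -6.]
 [ 877. -305.]
 [ 639. -308.]
 [ 634.   -9.]] [ 755.25373366 -157.19088359] 0.01653620645685872
key [661.83552728 -46.57855141]
bar [ 586.25820543 -188.20974015]
pred key [661.41434118 -46.72745789] bar [ 582.7734498  -190.04741534]
```

The close crop shows the grey pan with a straight handle. It is centred at (604,252) with its x axis at −0.42 rad. The unit's yaw is about 0.017 and the drawer's bar is at about (585,−189,120). I'll travel to a point above the bar, with the jaws across it.

play_rows([
  [21,-34,1,0,0,-0.062,-0.3],
  [21,-34,1,0,0,-0.062,-0.3],
  [21,-34,1,0,0,-0.062,-0.3],
  [21,-34,1,0,0,-0.062,-0.3],
  [21,-34,1,0,0,-0.062,-0.3],
])

```text
time_s: 0.57
eef_pos: [267.8, 325.7, 233.7]
ee_rot: [-0.001, 0.309, 0.951, -0.001]
force: [0.5, 0.5, -0.4]
grip_width: 0.357
```

play_rows([
  [21,-34,1,0,0,-0.062,-0.3],
  [21,-34,1,0,0,-0.062,-0.3],
  [21,-34,1,0,0,-0.062,-0.3],
  [21,-34,1,0,0,-0.062,-0.3],
  [21,-34,1,0,0,-0.062,-0.3],
])

```text
time_s: 0.98
eef_pos: [374.5, 146.6, 238.9]
ee_rot: [-0.001, 0.459, 0.888, -0.001]
force: [0.1, 0.6, 0.3]
grip_width: 0.351
```

play_rows([
  [21,-34,1,0,0,-0.062,-0.3],
  [21,-34,1,0,0,-0.062,-0.3],
  [21,-34,1,0,0,-0.062,-0.3],
  [21,-34,1,0,0,-0.062,-0.3],
  [21,-34,1,0,0,-0.062,-0.3],
])

```text
time_s: 1.4
eef_pos: [481.2, -32.4, 244.2]
ee_rot: [-0.001, 0.598, 0.802, -0.0]
force: [0.0, -0.1, 0.3]
grip_width: 0.351
```

play_rows([
  [21,-34,1,0,0,-0.062,-0.3],
  [21,-34,1,0,0,-0.062,-0.3],
  [21,-34,1,0,0,-0.062,-0.3],
  [21,-34,1,0,0,-0.062,-0.3],
  [0,0,0,0,0,0,-0.3],
])

```text
time_s: 1.82
eef_pos: [568.2, -180.9, 245.4]
ee_rot: [-0.002, 0.701, 0.714, -0.001]
force: [-0.3, 0.0, -0.4]
grip_width: 0.352
```

play_rows([
  [9,-4,-20,0,0,0,-0.3],
  [8,-4,-30,0,0,0,-0.3],
  [0,0,-25,0,0,0,-0.3],
  [0,0,-15,0,0,0,-0.3],
  [0,0,0,0,0,0,-0.3],
])

```text
time_s: 2.23
eef_pos: [585.8, -191.6, 150.1]
ee_rot: [-0.003, 0.702, 0.712, -0.001]
force: [0.3, 0.6, -0.8]
grip_width: 0.351
```

Run:
```python
from h import *
a=cap('top')['img'][100:200,290:420];b=cap('side')['img'][120:220,230:360]
cv2.imwrite('pics/c2.png',np.vstack([cv2.resize(x,(390,300),interpolation=cv2.INTER_CUBIC) for x in(a,b)]))
print(sense()['eef_pos'])
```

```text
[ 586.9239892  -192.07649228  153.57024171]
```

View pics/c2.png

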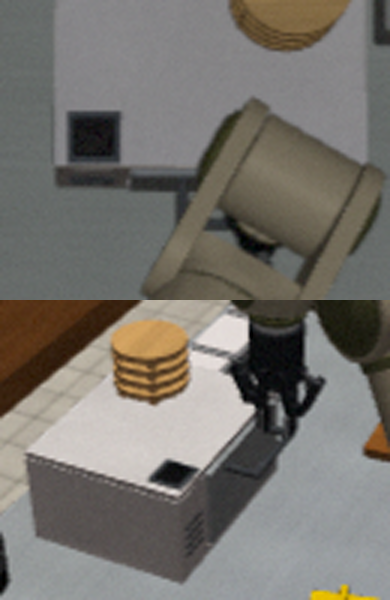

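The side crop shows the fingers above the bar at about (265,430) in the crop, straddling it. I'll go down slowly.

play_rows([
  [-1,1,-14,0,0,0,-0.3],
  [0,0,-14,0,0,0,-0.3],
  [0,0,-14,0,0,0,-0.3],
  [0,0,-10,0,0,0,-0.3],
  [0,0,0,0,0,0,-0.3],
])

```text
time_s: 2.75
eef_pos: [589.1, -191.9, 109.1]
ee_rot: [0.007, 0.701, 0.713, 0.002]
force: [-0.7, -0.0, -0.3]
grip_width: 0.349
```

play_rows([
  [0,0,0,0,0,0,-1],
  [0,0,0,0,0,0,-1],
  [0,0,0,0,0,0,-1],
  [0,0,0,0,0,0,-1],
], grip_force=40)

```text
time_s: 3.08
eef_pos: [588.6, -192.0, 110.8]
ee_rot: [0.006, 0.701, 0.713, 0.001]
force: [1.7, -1.3, -8.2]
grip_width: 0.117
```

The grip holds on something about 10 mm wide, which is the bar. Pulling now.

play_rows([
  [-10,0,0,0,0,0,-1],
  [-12,0,0,0,0,0,-1],
  [-12,0,0,0,0,0,-1],
  [-12,0,0,0,0,0,-1],
  [-12,0,0,0,0,0,-1],
])

```text
time_s: 3.5
eef_pos: [537.4, -192.7, 110.9]
ee_rot: [0.016, 0.701, 0.713, 0.008]
force: [10.4, -2.6, -13.2]
grip_width: 0.118
```

play_rows([
  [-12,0,0,0,0,0,-1],
  [-12,0,0,0,0,0,-1],
  [-12,0,0,0,0,0,-1],
  [-12,0,0,0,0,0,-1],
  [-12,0,0,0,0,0,-1],
])

```text
time_s: 3.92
eef_pos: [482.3, -193.4, 110.9]
ee_rot: [0.025, 0.702, 0.712, 0.013]
force: [12.1, -2.2, -15.8]
grip_width: 0.121
```

play_rows([
  [-12,0,-0.5,0,0,0,-1],
  [-12,0,-0.5,0,0,0,-1],
  [-12,0,-0.5,0,0,0,-1],
  [-12,0,-0.5,0,0,0,-1],
  [-8,0,0,0,0,0,-1],
])

```text
time_s: 4.33
eef_pos: [431.1, -194.1, 110.9]
ee_rot: [0.034, 0.702, 0.711, 0.019]
force: [10.3, -2.5, -19.7]
grip_width: 0.121
```

play_rows([
  [-8,0,0,0,0,0,-1],
  [-6,0,0,0,0,0,-1],
  [-5,0,0,0,0,0,-1],
])

```text
time_s: 4.58
eef_pos: [417.2, -194.4, 111.1]
ee_rot: [0.041, 0.704, 0.709, 0.025]
force: [68.6, 6.6, -51.7]
grip_width: 0.119
```

play_rows([
  [3,0,0,0,0,0,-0.3],
  [0,0,0,0,0,0,-0.3],
  [0,0,0,0,0,0,-0.3],
  [0,0,0,0,0,0,-0.3],
])

```text
time_s: 4.92
eef_pos: [423.4, -195.7, 114.5]
ee_rot: [0.046, 0.704, 0.709, 0.026]
force: [0.6, 0.5, -0.3]
grip_width: 0.35
```

Run:
```python
from h import *
from scipy.spatial.transform import Rotation as Ro
s=sense();q=s['ee_rot'];R=Ro.from_quat([*q[1:],q[0]]).as_matrix();print(s['eef_pos'],s['force'],s['joints']);print(R.round(3))
```

```text
[ 423.43787724 -195.66755098  114.54054752] [ 0.61476158  0.46412806 -0.27884471] [-0.71097098  0.27043351  1.89786261  0.05992013  0.87758787 -0.7543583 ]
[[-0.006  0.995  0.103]
 [ 1.     0.009 -0.028]
 [-0.029  0.103 -0.994]]
```

The drawer hit the hard stop (68 N) and I've let go. I'll lift out, level the tool and travel over to the pan.

play_rows([
  [-2,0,25,0,0,0,-0.3],
  [-2,0,35,0.01,0.03,0,-0.3],
  [0,0,40,0.01,0.04,0,-0.3],
  [0,0,35,0.01,0.03,0,-0.3],
  [0,0,0,0,0,0,0],
])

```text
time_s: 5.33
eef_pos: [415.9, -194.3, 256.5]
ee_rot: [-0.003, 0.705, 0.709, -0.0]
force: [1.0, 0.1, 0.2]
grip_width: 0.477
```

play_rows([
  [13,32,0,0,0,0.082,0],
  [13,32,0,0,0,0.082,0],
  [13,32,0,0,0,0.082,0],
  [13,32,0,0,0,0.082,0],
  [13,32,0,0,0,0.082,0],
])

```text
time_s: 5.75
eef_pos: [481.3, -34.5, 259.7]
ee_rot: [0.002, 0.544, 0.839, -0.001]
force: [1.0, -1.0, 0.6]
grip_width: 0.503
```

play_rows([
  [13,32,0,0,0,0.082,0],
  [13,32,0,0,0,0.082,0],
  [13,32,0,0,0,0.082,0],
  [13,32,0,0,0,0.082,0],
  [0,0,0,0,0,0,0],
])

```text
time_s: 6.17
eef_pos: [534.6, 104.6, 259.5]
ee_rot: [0.003, 0.388, 0.922, -0.0]
force: [-0.7, -0.7, -0.4]
grip_width: 0.5
```

Run:
```python
from h import *
from scipy.spatial.transform import Rotation as Ro
s=sense();q=s['ee_rot'];R=Ro.from_quat([*q[1:],q[0]]).as_matrix();print(s['eef_pos'],s['force'],s['joints']);print(R.round(3), np.arctan2(R[1,1],R[0,1]))
a=cap('top')['img'][50:250,190:430]
cv2.imwrite('pics/c3.png',cv2.resize(a,(720,600),interpolation=cv2.INTER_CUBIC))
```

```text
[534.62021799 104.6116516  259.4817703 ] [-0.68002185 -0.7049719  -0.3692802 ] [-0.02084339  0.33591223  1.39245272 -0.00225674  1.40855494 -0.79370116]
[[-0.698  0.716  0.005]
 [ 0.716  0.698 -0.002]
 [-0.005  0.002 -1.   ]] 0.7732212225189234
```

View pics/c3.png

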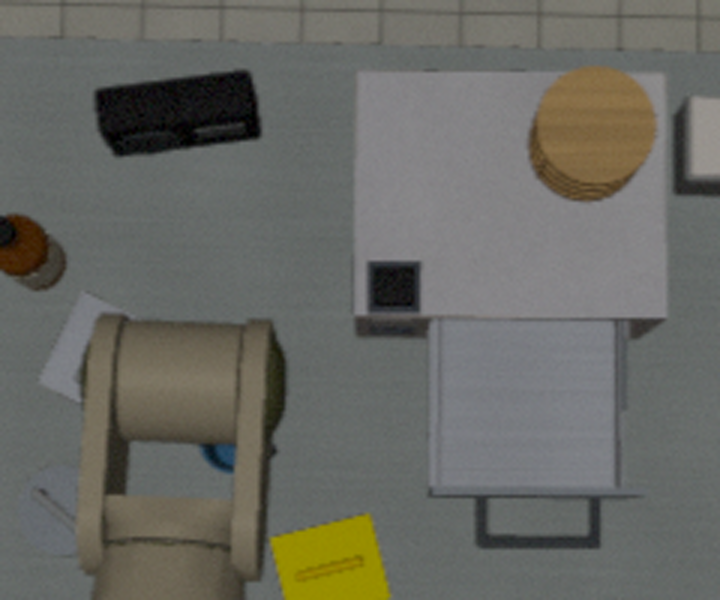

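The drawer stays out: the tray is open at (440–615, 318–490) in the crop and the key looks free. On to the pan.

play_rows([
  [14,29.5,0,0,0,0.075,0],
  [14,29.5,0,0,0,0.075,0],
  [14,29.5,0,0,0,0.075,0],
  [14,29.5,0,0,0,0.075,0],
  [13,29.5,0,0,0,0.075,0],
])

```text
time_s: 6.63
eef_pos: [603.8, 246.4, 260.3]
ee_rot: [0.003, 0.212, 0.977, -0.002]
force: [-0.1, -0.9, 0.1]
grip_width: 0.506
```

play_rows([
  [0,0,-25,0,0,0,0],
  [0,0,-35,0,0,0,0],
  [0,0,-35,0,0,0,0],
  [0,0,-20,0,0,0,0],
  [0,0,0,0,0,0,0],
])

```text
time_s: 7.05
eef_pos: [605.9, 246.0, 142.1]
ee_rot: [0.007, 0.211, 0.977, -0.001]
force: [-0.1, -0.8, -0.9]
grip_width: 0.503
```

Run:
```python
from h import *
from scipy.spatial.transform import Rotation as Ro
s=sense();q=s['ee_rot'];R=Ro.from_quat([*q[1:],q[0]]).as_matrix();print(s['eef_pos'],s['force'],s['joints']);print(R.round(3), np.arctan2(R[1,1],R[0,1]))
d=cap('side');a=d['img'][190:310,210:350]
cv2.imwrite('pics/c4.png',cv2.resize(a,(700,600),interpolation=cv2.INTER_CUBIC))
e=cap('top')
for n,u,v,z in(('bar',538,540,120),('wallL',441,400,60),('wallR',614,400,60),('panelL',432,491,136),('panelR',640,492,136)): print(n,ray(e,190+u/3,50+v/3,z))
```

```text
[605.86438956 246.03997974 142.08185547] [-0.06144618 -0.80199611 -0.93473586] [ 0.20985959  0.66430063  1.19236325 -0.00767401  1.2736906  -0.93263076]
[[-0.911  0.413  0.013]
 [ 0.413  0.911 -0.005]
 [-0.013  0.001 -1.   ]] 1.1447009254472564
bar [ 423.96503261 -190.83800056  120.        ]
wallL [563.73893863 -97.21416925  60.        ]
wallR [ 567.3588567  -273.28588631   60.        ]
panelL [468.99460516 -86.45087206 136.        ]
panelR [ 472.046961   -286.43003592  136.        ]
```

View pics/c4.png

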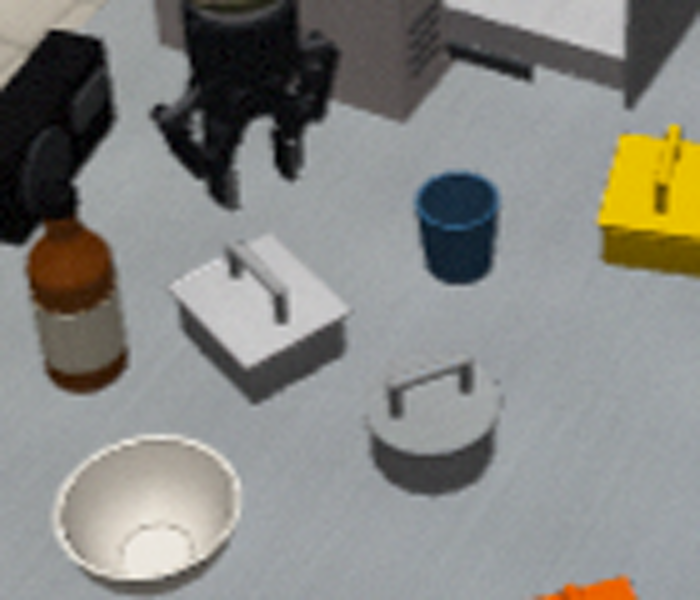

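The side crop shows the pan with its handle at (258,266), between and below the open fingers. The yaw is fine. Going down on it.

play_rows([
  [-2,6,-20,0.005,0.012,0,0],
  [0,0,-20,0,0,0,0],
  [0,0,-20,0,0,0,0],
  [0,0,-15,0,0,0,0],
  [0,0,-4,0,0,0,0],
])

```text
time_s: 7.57
eef_pos: [610.9, 251.8, 76.1]
ee_rot: [0.012, 0.213, 0.977, 0.006]
force: [-1.0, 0.4, -0.1]
grip_width: 0.5
```

play_rows([
  [0,0,0,0,0,0,0],
])

```text
time_s: 7.65
eef_pos: [611.2, 251.6, 76.6]
ee_rot: [0.012, 0.214, 0.977, 0.006]
force: [0.2, 0.1, 0.2]
grip_width: 0.501
```

play_rows([
  [-5,1,-7,-0.007,0.025,0,0],
  [-2,0,-7,0,0.005,0,0],
  [0,0,-4,0,0,0,0],
  [0,0,0,0,0,0,0],
])

```text
time_s: 7.98
eef_pos: [605.7, 252.9, 61.7]
ee_rot: [-0.001, 0.214, 0.977, -0.0]
force: [0.3, 0.0, -0.7]
grip_width: 0.499
```

play_rows([
  [-1,0,-3,0,0,0,0],
  [0,0,0,0,0,0,-1],
  [0,0,0,0,0,0,-1],
  [0,0,0,0,0,0,-1],
  [0,0,0,0,0,0,-1],
], grip_force=60)

```text
time_s: 8.4
eef_pos: [605.3, 253.5, 59.7]
ee_rot: [0.001, 0.214, 0.977, 0.001]
force: [-0.1, -0.0, -3.7]
grip_width: 0.094
```

play_rows([
  [0,0,4,0,0,0,-1],
  [0,0,8,0,0,0,-1],
  [0,0,8,0,0,0,-1],
  [0,0,8,0,0,0,-1],
  [0,0,0,0,0,0,-1],
])

```text
time_s: 8.82
eef_pos: [603.8, 252.8, 88.6]
ee_rot: [-0.002, 0.214, 0.977, -0.001]
force: [0.2, 0.2, -3.1]
grip_width: 0.091
```

Lifted: about 3 N and the grip is steady. I'll raise it and carry it over, turning it to line up with the tray.

play_rows([
  [0,0,15,0,0,0,-1],
  [0,0,25,0,0,0,-1],
  [0,0,30,0,0,0,-1],
  [0,0,30,0,0,0,-1],
  [0,0,28,0,0,0,-1],
])

```text
time_s: 9.23
eef_pos: [599.7, 251.6, 214.9]
ee_rot: [-0.008, 0.214, 0.977, -0.004]
force: [1.2, 0.2, -4.2]
grip_width: 0.093
```

play_rows([
  [0,0,28,0,0,0,-1],
  [-2,-10,8,0,0,0.02,-1],
  [-3,-20,0,0,0,0.03,-1],
  [-3,-28,0,0,0,0.03,-1],
  [-3,-28,0,0,0,0.03,-1],
])

```text
time_s: 9.65
eef_pos: [588.7, 168.3, 262.0]
ee_rot: [-0.002, 0.155, 0.988, -0.001]
force: [0.7, -0.1, -5.0]
grip_width: 0.096
```

play_rows([
  [-3,-28,0,0,0,0.03,-1],
  [-3,-28,0,0,0,0.03,-1],
  [-3,-28,0,0,0,0.03,-1],
  [-3,-28,0,0,0,0.03,-1],
  [-3,-28,0,0,0,0.03,-1],
])

```text
time_s: 10.07
eef_pos: [571.2, 22.4, 263.4]
ee_rot: [-0.001, 0.075, 0.997, -0.001]
force: [0.5, -0.6, -3.8]
grip_width: 0.091
```

play_rows([
  [-3,-28,0,0,0,0.03,-1],
  [-3,-28,0,0,0,0.03,-1],
  [-3,-28,0,0,0,0.03,-1],
  [-3,-28,0,0,0,0.03,-1],
  [-3,-20,0,0,0,0.03,-1],
])

```text
time_s: 10.48
eef_pos: [553.5, -117.3, 264.7]
ee_rot: [-0.0, -0.003, 1.0, -0.001]
force: [-0.0, 0.2, -5.5]
grip_width: 0.089
```

play_rows([
  [2,-20,0,0,0,0.01,-1],
  [2,-20,0,0,0,0,-1],
  [2,-16,0,0,0,0,-1],
  [1,-8,-5,0,0,0,-1],
  [0,0,0,0,0,0,-1],
])

```text
time_s: 10.9
eef_pos: [558.5, -188.8, 260.1]
ee_rot: [-0.0, -0.006, 1.0, -0.002]
force: [-0.9, 0.5, -5.0]
grip_width: 0.088
```

Run:
```python
from h import *
s=sense();print(s['eef_pos'],s['ee_rot'],s['joints'])
a=cap('top')['img'][90:250,290:430];b=cap('side')['img'][100:220,230:370]
cv2.imwrite('pics/c5.png',np.hstack([cv2.resize(a,(400,457)),cv2.resize(b,(400,343))[:343] if 0 else cv2.copyMakeBorder(cv2.resize(b,(400,343)),0,114,0,0,cv2.BORDER_CONSTANT)]))
```

```text
[ 558.4844067  -188.76042565  260.09754819] [-3.68176686e-04 -6.16628105e-03  9.99979256e-01 -1.82440493e-03] [-0.52295886  0.44039742  1.24174049 -0.00354395  1.45824926 -2.10569195]
```

View pics/c5.png

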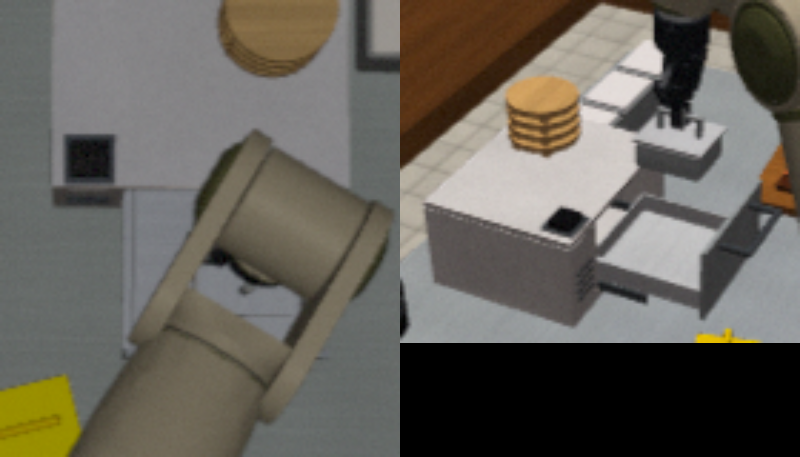

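The pan hangs level over the open tray and the key is popped up. Lowering in stages, watching the drift.

play_rows([
  [0,0,-15,0,0,0,-1],
  [0,0,-25,0,0,0,-1],
  [0,0,-25,0,0,0,-1],
  [0,0,-15,0,0,0,-1],
  [0,0,0,0,0,0,-1],
])

```text
time_s: 11.42
eef_pos: [559.4, -180.8, 180.9]
ee_rot: [0.003, -0.01, 1.0, -0.002]
force: [-0.6, -0.2, -4.8]
grip_width: 0.09
```

play_rows([
  [-1,0,-15,0,0.01,0,-1],
  [-1,0,-20,0,0.005,0,-1],
  [0,0,-20,0,0.005,0,-1],
  [0,0,-8,0,0,0,-1],
  [0,0,0,0,0,0,-1],
])

```text
time_s: 11.83
eef_pos: [558.8, -177.6, 118.1]
ee_rot: [-0.006, -0.012, 1.0, -0.003]
force: [-0.1, 0.9, -3.5]
grip_width: 0.09
```

play_rows([
  [0,-6,-8,0.006,-0.012,0,-1],
  [0,-5,-6,0,0,0,-1],
  [0,0,-5,0,0,0,-1],
  [0,0,-3,0,0,0,-1],
  [0,0,0,0,0,0,-1],
])

```text
time_s: 12.25
eef_pos: [560.8, -189.0, 99.0]
ee_rot: [0.003, -0.013, 1.0, -0.002]
force: [0.7, -0.0, -4.6]
grip_width: 0.095
```

play_rows([
  [0,0,-3,0,0,0,-1],
  [0,0,-3,0,0,0,-1],
  [0,0,-2,0,0,0,-1],
  [0,0,0,0,0,0,-1],
])

```text
time_s: 12.58
eef_pos: [561.5, -188.8, 91.7]
ee_rot: [0.003, -0.013, 1.0, -0.002]
force: [-0.5, 0.1, -3.4]
grip_width: 0.091
```

play_rows([
  [0,0,-2,0,0,0,-1],
  [0,0,-1.5,0,0,0,-1],
  [0,0,-1,0,0,0,-1],
  [0,0,0,0,0,0,-1],
])

```text
time_s: 12.92
eef_pos: [562.8, -188.2, 89.3]
ee_rot: [0.005, -0.013, 1.0, -0.003]
force: [-1.5, -0.2, -4.9]
grip_width: 0.093
```

play_rows([
  [0,0,-2,0,0,0,-1],
  [0,0,-1.5,0,0,0,-1],
  [0,0,0,0,0,0,-1],
])

```text
time_s: 13.17
eef_pos: [564.3, -187.4, 89.0]
ee_rot: [0.007, -0.013, 1.0, -0.003]
force: [-0.1, -0.4, -4.4]
grip_width: 0.09
```

play_rows([
  [-2,0,-4,0,0.01,0,-1],
  [-1,0,-3,0,0,0,-1],
  [0,0,0,0,0,0,-1],
])

```text
time_s: 13.42
eef_pos: [565.4, -186.0, 88.7]
ee_rot: [0.008, -0.014, 1.0, -0.004]
force: [-0.8, 0.8, -4.0]
grip_width: 0.091
```

Run:
```python
from h import *
s=sense();print(s['eef_pos'],s['joints'],s['tau'],s['force'],s['wrist_torque'],s['dq'])
b=cap('side')['img'][80:230,230:430]
cv2.imwrite('pics/c6.png',cv2.resize(b,(800,600),interpolation=cv2.INTER_CUBIC))
```

```text
[ 565.41005498 -185.98538383   88.69381742] [-0.51547197  0.59524864  1.46337712  0.00267762  1.06467159 -2.11474805] [ 8.78315102e-01 -5.40308583e+01 -2.50214303e+01  4.60235327e-01
 -1.62917473e-01 -1.08318689e-02] [-0.75220505  0.82006718 -3.96128554] [-0.14823001  0.18269045 -0.00393414] [ 0.01056022 -0.0159272  -0.02110935  0.00680436  0.01770259  0.00469384]
```

View pics/c6.png

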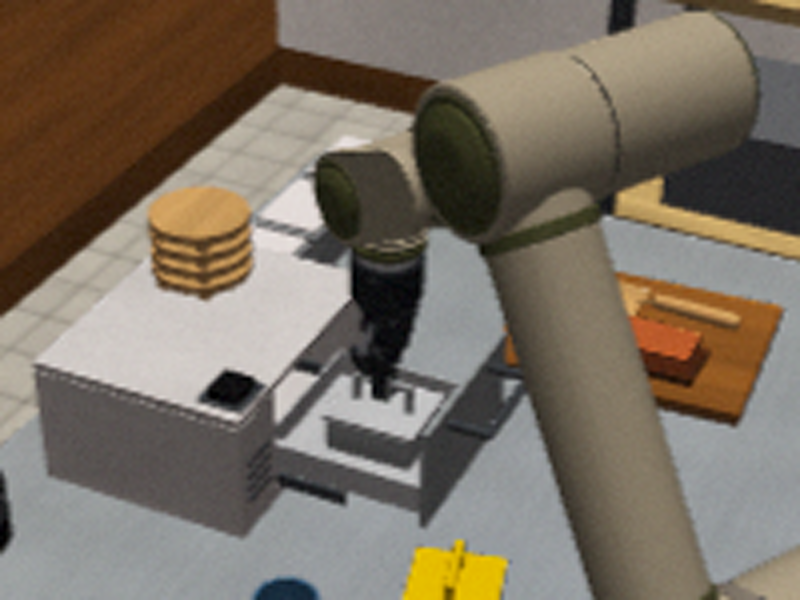

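play_rows([
  [-3,0,-6,0,-0.01,0,-1],
  [-2,0,-4,0,0,0,-1],
])

```text
time_s: 13.63
eef_pos: [566.5, -184.8, 87.5]
ee_rot: [0.022, -0.014, 1.0, -0.005]
force: [-1.2, 5.4, 24.0]
grip_width: 0.09
```

That is contact (+24 N), so the pan is on the floor. I'll open and back off upward.

play_rows([
  [0,0,1,0,0,0,0],
  [0,0,0,0,0,0,0],
  [0,0,0,0,0,0,0],
  [0,0,0,0,0,0,0],
])

```text
time_s: 13.97
eef_pos: [567.4, -185.8, 89.8]
ee_rot: [0.024, -0.013, 1.0, -0.006]
force: [-0.4, -0.4, -0.7]
grip_width: 0.502
```

play_rows([
  [0,0,5,0,0.02,0,0],
  [0,0,15,0,0.02,0,0],
  [0,0,35,0,0,0,0],
  [0,0,40,0,0,0,-0.5],
  [0,0,40,0,0,0,-1],
])

```text
time_s: 14.38
eef_pos: [561.6, -184.7, 216.5]
ee_rot: [-0.008, -0.012, 1.0, -0.0]
force: [0.2, 0.0, -0.9]
grip_width: 0.227
```

play_rows([
  [0,10,40,0,0,0,-1],
  [10,30,0,0,0,0,-1],
  [20,30,0,0,0,0,-1],
  [20,30,0,0,0,0,-1],
  [0,0,0,0,0,0,-1],
])

```text
time_s: 14.8
eef_pos: [614.0, -84.8, 266.6]
ee_rot: [-0.003, -0.009, 1.0, -0.003]
force: [0.2, 0.6, -0.3]
grip_width: -0.001
```

Run:
```python
from h import *
s=sense();print(s['eef_pos'],s['ee_rot'],s['joints'],s['force'])
b=cap('side')['img'][100:220,230:370]
a=cap('top')['img'][90:250,290:430]
cv2.imwrite('pics/c7.png',np.hstack([cv2.resize(a,(400,457)),cv2.copyMakeBorder(cv2.resize(b,(400,343)),0,114,0,0,cv2.BORDER_CONSTANT)]))
```

```text
[613.98818571 -84.80995293 266.56765662] [-0.0026395  -0.00880073  0.99995204 -0.00339091] [-0.32260733  0.51278928  1.11578837 -0.00814278  1.515802   -1.91054659] [ 0.24944676  0.59297304 -0.31039805]
```

View pics/c7.png

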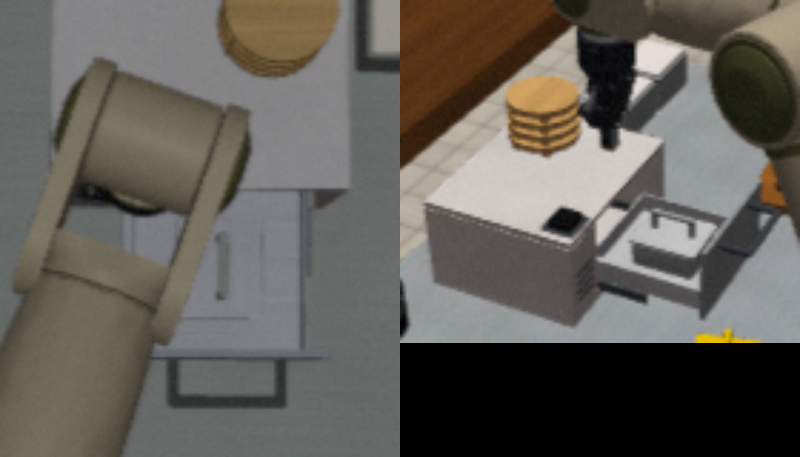

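The pan stands flat in the tray, with its handle at (222,265) in the crop. The drawer is still locked. Next I go over the key.

play_rows([
  [16,13,0,0,0,0,-1],
  [16,13,-10,0,0,0,-1],
  [15,12,-20,0,0,0,-1],
  [0,0,-20,0,0,0,-1],
  [0,0,0,0,0,0,-1],
])

```text
time_s: 15.32
eef_pos: [659.2, -55.6, 212.9]
ee_rot: [-0.005, -0.004, 1.0, -0.005]
force: [-0.2, -0.0, -0.4]
grip_width: 0.0
```

play_rows([
  [0,0,-15,0,0,0,-1],
  [0,0,-15,0,0,0,-1],
  [0,0,0,0,0,0,-1],
])

```text
time_s: 15.57
eef_pos: [658.0, -59.4, 182.5]
ee_rot: [-0.006, -0.002, 1.0, -0.005]
force: [0.1, 0.8, 0.3]
grip_width: -0.001
```

play_rows([
  [4,8,-2,0,0,0,-1],
  [0,6,-3,0,0,0,-1],
  [0,0,0,0,0,0,-1],
])

```text
time_s: 15.82
eef_pos: [662.3, -47.0, 180.2]
ee_rot: [-0.005, -0.0, 1.0, -0.006]
force: [0.3, 0.2, -0.3]
grip_width: -0.003
```

play_rows([
  [0,1,-8,0,0,0,-1],
  [0,0,-8,0,0,0,-1],
  [0,0,-6,0,0,0,-1],
  [0,0,-5,0,0,0,-1],
])

```text
time_s: 16.15
eef_pos: [663.5, -45.8, 155.2]
ee_rot: [-0.002, -0.001, 1.0, -0.006]
force: [-0.4, -0.5, 1.8]
grip_width: 0.001
```

play_rows([
  [0,0,-4,0,0,0,-1],
  [0,0,-3,0,0,0,-1],
  [0,0,0,0,0,0,-1],
])

```text
time_s: 16.4
eef_pos: [663.6, -45.8, 154.0]
ee_rot: [0.0, -0.001, 1.0, -0.007]
force: [-0.9, 0.1, 2.0]
grip_width: 0.002
```

play_rows([
  [0,0,20,0,0,0,-1],
  [0,0,30,0,0,0,-1],
  [0,0,30,0,0,0,-1],
  [0,0,30,0,0,0,-1],
  [0,0,0,0,0,0,-1],
])

```text
time_s: 16.82
eef_pos: [661.6, -45.7, 265.1]
ee_rot: [-0.002, -0.001, 1.0, -0.006]
force: [0.8, -0.2, 0.7]
grip_width: 0.0
```

play_rows([
  [-20,30,0,0,0,0,-1],
  [-20,30,0,0,0,0,-1],
  [-20,30,0,0,0,0,-1],
  [-20,30,0,0,0,0,-1],
  [-20,30,0,0,0,0,-1],
])

```text
time_s: 17.23
eef_pos: [559.9, 102.4, 261.1]
ee_rot: [-0.002, 0.004, 1.0, -0.007]
force: [0.7, 0.4, 0.4]
grip_width: 0.003
```

play_rows([
  [-10,30,0,0,0,0,-1],
  [0,0,0,0,0,0,-1],
  [0,0,0,0,0,0,-1],
  [0,0,0,0,0,0,-1],
  [0,0,0,0,0,0,-1],
])

```text
time_s: 17.65
eef_pos: [545.6, 138.3, 259.7]
ee_rot: [-0.003, 0.002, 1.0, -0.006]
force: [0.2, 0.2, 0.6]
grip_width: 0.002
```

Run:
```python
from h import *
s=sense();print(s['eef_pos'],s['force'],s['time_s'])
b=cap('side')['img'][100:220,230:370]
a=cap('top')['img'][90:250,290:430]
cv2.imwrite('pics/c8.png',np.hstack([cv2.resize(a,(400,457)),cv2.copyMakeBorder(cv2.resize(b,(400,343)),0,114,0,0,cv2.BORDER_CONSTANT)]))
```

```text
[545.56378321 138.31900768 259.74812796] [0.18458521 0.18339425 0.62747035] 17.65
```

View pics/c8.png

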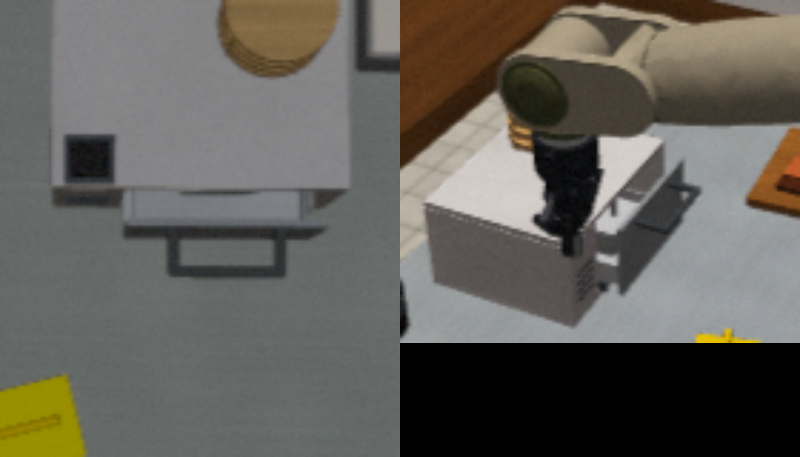

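The drawer is on its way home: its handle has moved from row 385 to row 255 in the top crop. I'll wait about 3 s, then check.

play_rows([
  [0,0,0,0,0,0,-1],
  [0,0,0,0,0,0,-1],
  [0,0,0,0,0,0,-1],
  [0,0,0,0,0,0,-1],
  [0,0,0,0,0,0,-1],
])

```text
time_s: 18.17
eef_pos: [546.8, 135.6, 259.1]
ee_rot: [-0.003, 0.004, 1.0, -0.007]
force: [1.4, 0.1, -0.0]
grip_width: 0.003
```

play_rows([
  [0,0,0,0,0,0,-1],
  [0,0,0,0,0,0,-1],
  [0,0,0,0,0,0,-1],
  [0,0,0,0,0,0,-1],
  [0,0,0,0,0,0,-1],
])

```text
time_s: 18.58
eef_pos: [546.9, 135.5, 259.1]
ee_rot: [-0.003, 0.004, 1.0, -0.007]
force: [-0.1, 0.0, 0.2]
grip_width: 0.003
```

play_rows([
  [0,0,0,0,0,0,-1],
  [0,0,0,0,0,0,-1],
  [0,0,0,0,0,0,-1],
  [0,0,0,0,0,0,-1],
  [0,0,0,0,0,0,-1],
])

```text
time_s: 19.0
eef_pos: [546.8, 135.6, 259.1]
ee_rot: [-0.003, 0.004, 1.0, -0.007]
force: [-0.2, -0.2, -1.2]
grip_width: -0.002
```

play_rows([
  [0,0,0,0,0,0,-1],
  [0,0,0,0,0,0,-1],
  [0,0,0,0,0,0,-1],
  [0,0,0,0,0,0,-1],
  [0,0,0,0,0,0,-1],
])

```text
time_s: 19.42
eef_pos: [546.8, 135.6, 259.2]
ee_rot: [-0.003, 0.004, 1.0, -0.007]
force: [0.5, -0.2, 0.2]
grip_width: -0.0
```

play_rows([
  [0,0,0,0,0,0,-1],
  [0,0,0,0,0,0,-1],
  [0,0,0,0,0,0,-1],
  [0,0,0,0,0,0,-1],
  [0,0,0,0,0,0,-1],
])

```text
time_s: 19.83
eef_pos: [546.9, 135.6, 259.2]
ee_rot: [-0.003, 0.004, 1.0, -0.007]
force: [-0.3, 0.3, -0.3]
grip_width: 0.003
```

play_rows([
  [0,0,0,0,0,0,-1],
  [0,0,0,0,0,0,-1],
  [0,0,0,0,0,0,-1],
  [0,0,0,0,0,0,-1],
  [0,0,0,0,0,0,-1],
])

```text
time_s: 20.25
eef_pos: [546.8, 135.6, 259.2]
ee_rot: [-0.003, 0.004, 1.0, -0.007]
force: [-0.3, 0.0, 0.0]
grip_width: 0.002
```

Run:
```python
from h import *
s=sense();print(s['eef_pos'],s['force'],s['time_s'])
A=cap('top')['img'];B=cv2.imread('pics/top0.png')
f=lambda i:cv2.resize(i[65:185,300:420],(400,400),interpolation=cv2.INTER_CUBIC)
cv2.imwrite('pics/c9.png',np.hstack([f(B),f(A)]))
g=lambda i:cv2.cvtColor(i[158:185,330:410],cv2.COLOR_BGR2GRAY).astype(np.float32)
print('bar shift px',cv2.phaseCorrelate(g(B),g(A)))
```

```text
[546.84323722 135.60251225 259.15167217] [-0.27104509  0.03692458  0.00424787] 20.25
bar shift px ((0.05984971496395275, 0.47506294002661065), 0.9746211815763403)
```

View pics/c9.png

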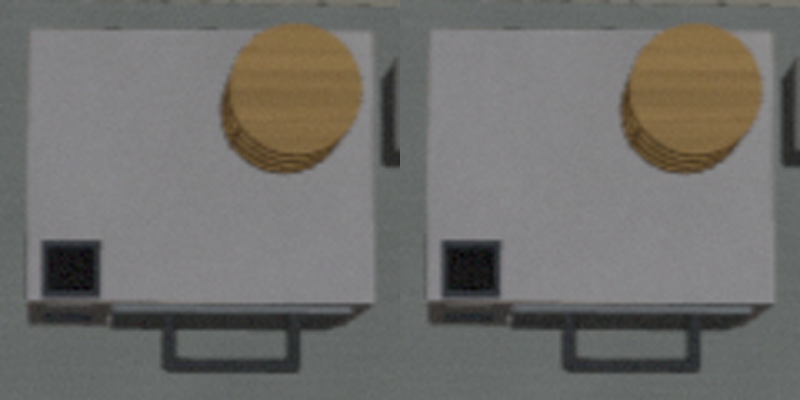

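The bar is 0.5 px (about 1.4 mm) from its starting place, inside the 5 mm allowed. I'll wait a little to see whether it has settled.

play_rows([
  [0,0,0,0,0,0,-1],
  [0,0,0,0,0,0,-1],
  [0,0,0,0,0,0,-1],
  [0,0,0,0,0,0,-1],
  [0,0,0,0,0,0,-1],
])

```text
time_s: 20.72
eef_pos: [546.9, 135.6, 259.2]
ee_rot: [-0.003, 0.004, 1.0, -0.007]
force: [-0.8, 0.0, -0.8]
grip_width: 0.001
```

play_rows([
  [0,0,0,0,0,0,-1],
  [0,0,0,0,0,0,-1],
  [0,0,0,0,0,0,-1],
  [0,0,0,0,0,0,-1],
  [0,0,0,0,0,0,-1],
])

```text
time_s: 21.13
eef_pos: [546.8, 135.6, 259.2]
ee_rot: [-0.003, 0.004, 1.0, -0.007]
force: [-0.4, 0.2, -0.3]
grip_width: -0.002
```

Run:
```python
from h import *
A=cap('top')['img'];B=cv2.imread('pics/top0.png')
for n,(r0,r1,c0,c1) in dict(bar=(158,185,330,410),roof=(70,125,340,420),canister=(205,240,190,232)).items():
    g=lambda i:cv2.cvtColor(i[r0:r1,c0:c1],cv2.COLOR_BGR2GRAY).astype(np.float32)
    print(n,cv2.phaseCorrelate(g(B),g(A)))
```

```text
bar ((-0.04672662645180026, 0.5004436845165987), 0.9975542320145501)
roof ((-0.05980570468619817, 0.139232034740008), 1.046544104019801)
canister ((0.3117572888300515, -0.653717859747946), 0.20121386139481157)
```

```bash
python3 -c "
from rig import ctrl
print(ctrl.finish_job())"
```

```text
the job is handed in; nothing more can be done
None
```

The job is handed in at about 21 s. The interface gives no verdict, so this rests on my own checks:

- **Drawer and pan:** I pulled the drawer to its stop and it locked open. I lifted the grey pan by its handle and lowered it until it touched the tray floor (about 24 N contact). Then I let go and pressed the key, and the drawer ran home.
- **Drawer at the end:** the bar sat about 0.5 px from its starting place, 1 to 1.4 mm (allowed 5 mm), and was no longer moving. The gripper was clear of everything, with forces near zero.
- **Pan at the end:** the last picture before I pressed the key showed it flat in the middle of the tray. It can't be seen with the drawer shut.
- **Less certain:** in the last 2 mm of lowering the tool tilted about 0.045 rad, partly from a correction I made the wrong way. The wrist force was a poor guide to contact until I pushed harder. The check for the canister moving was inconclusive (weak image match, probably the arm in the way). I measured none of the other things on the counter, though the arm met no unexpected force.

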